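# Park the bay bolt and slide the tremolo pedal home

## Robot

A 6-joint arm with a two-finger parallel gripper is mounted at the origin on the work surface. World frame = base frame: x ahead of the robot, y to its left, z up, the work surface at z = 0. Lengths are in m, angles in degrees, forces in N, time in s.
With the tool pointing down it reaches from about 0.25 to 0.725 m from the base axis. Payload 9.7 kg.
Tool frame: the origin (TCP) lies between the finger pads; the fingertips stand bot.tcp_to_tips ahead of it and the grasp point (between the pads) lies 2 mm behind it (bot.tcp_to_tips is the distance from the TCP to the fingertips, in m); z points along the fingers, y is the line along which they close (so a half turn about z gives the same grasp; the last joint's range is limited). The gripper opens to 85 mm and grips with 20 to 120 N. Pads are 22 mm wide; open, the fingers measure 114 mm over their backs; the gripper's body (76 mm by 85 mm) begins 54 mm behind the grasp point. The pads swing forward as they close: fully open they stand 13 mm farther back than shut.
Start: joints at [-70.13, 4.979, 10.078, 95.1, 0, 90], TCP at [0.187, -0.517, 0.248] pointing down, gripper open.
Joint ranges: [-179.16, 179.16], [-48.56, 103.87], [-65.8, 70.77], [-126.05, 130.52], [-82.76, 87.17], [-180, 180]. Speed limits (degrees/s): [127.2, 127.2, 147.25, 180, 180, 180].

## Interface

Orientations are given as [roll, pitch, yaw] about the fixed x, y, z axes, in that order (R = Rz(yaw) Ry(pitch) Rx(roll)).
In Python, from workcell import sensors, camera, camera_params, bot gives the robot as it stands.
- The arm moves only by the tool apply_moves, never from a script. Its argument "motion" is a list of rows, each an object with "jaw": the opening, from -1 (shut) to 1 (fully open); "xyz": the shift along the tool's x, y, z in mm, a list of three; "twist": the turn about the tool's z in rad. A call has 1 to 5 rows; each row is the pose to reach, as a shift and turn from the pose commanded when the call began, along the tool's axes at that moment; what a row does not reach only later rows make up. A row lasts 1/8 s, in which the tool goes at most 62.5 mm and 10.7 degrees, less where a joint would pass 70% of its speed; a pose out of reach is approached as far as the arm can. A call with a gripper value outside its range is refused whole. The fingers move at their own pace and stop on an object; "grip_force" is the grip in N (left out, the last holds). Time passes only in rows, so rows that repeat a pose let the fingers close. It gives the time, the measured TCP pose, the force, the opening and the grip force at its end, in the units of the state.
- sensors.get_obs(): the state, without advancing time (a new reading comes with each control period).
- camera(name): name is "scene" or "side" or "wrist"; returns (picture, depth): 480x640x3 uint8, red, green, blue; 480x640 float32, m along the optical axis (not along the pixel's ray), 0 where there is no reading.
- camera_params(name): a dict with "mtx" (3x3 intrinsics, pixels), "k1" (the pictures are not rectified: a ray, as slopes to the right and down, at radius r is drawn at 1 + k1 r^2 times it, then the intrinsics apply), "rvec" (rotation vector, rad) and "tvec" (3), from world to camera coordinates, as OpenCV has them. Camera axes: x right, y down, z forward; pixel columns grow to the right and rows downward; lengths in m; the calibration is good to about 2 mm. A picture is of the moment at which its call begins: read the wrist's pose just before it. camera_params takes no time and is no camera call; for the wrist camera it gives the pose at the moment of the call.
- bot.job_done(): hands the job in; it is judged then, once.
The state is a dict: "time": time; "q": joint angles; "qd": joint speeds; "joint_efforts": joint torques, N m; "ee_pos": TCP position; "tcp_rot": TCP orientation; "wrist_force": force on the tool from outside, world axes, zero at the start; "torque": the same for the moment, N m; "opening": finger opening in m; "grasp_force": force on a finger pad.
Only numpy, scipy, OpenCV 4.12 (cv2) and the standard library are available. Lean on these libraries where they do the work, as an engineer would, in place of code of your own. Each camera call takes 0.05 s, during which the arm holds its last target. There are 200 camera calls.

## Task

The red-balled locking bolt shuts off the empty bay of the pedal board. Draw the bolt out of its bore and fold its handle all the way down into the side notch so that it stays parked there, then slide the loose teal pedal along the deck, without lifting it, straight into the bay until it sits fully home against the rubber stop. Leave the tweezers, the pick box and the aluminium knob alone.

Things in the scene. Friction and masses are not known exactly. Their poses are not given: they have to be found in the camera images.
- board: Matte black pedal board, fixed, deck 370 by 375 mm, deck top at z = 30 mm. Origin on the bench, where the bay's centre line (its x axis) crosses below the bolt's axis (parallel to its y axis); deck spans x -220..150, y -150..225 mm. The bay runs along +x. Fixed amber and cream pedals stand at x 42..142, y 73..137 and y -130..-66, tops at z = 74 mm, knobs to 86 mm.
- bay_mouth (a point): Point on the deck on the bay's centre line, at board x = -17 mm. Here two flared guides of slippery white plastic (14 mm high, starting 67 mm nearer, 113 mm apart) have narrowed to 74 mm; from here to the rubber stop the bay is 76 mm wide, between the channel and the receiver, then between low rails.
- channel (a point): Centre of the underside (on the deck) of the grey bolt channel: x -18..18, y 38..200 mm in the board's frame, top at z = 68 mm, steel straps over its two ends to 73 mm, a 15 mm slot along its top. Across the bay the grey receiver block with the bore spans x -18..18, y -64..-38 mm, top z = 68 mm.
- bolt (a joint): Draw of the steel bolt (14 mm thick, 150 mm long, axis at z = 50 mm along the board's y), in m: 0 = fully in, its tip through the bay and 18 mm into the bore of the receiver; it slides towards the board's +y, to the end of travel at 0.102, where the bay is clear. The handle can fold only at 0.096 to 0.102, in line with the notch. It moves stiffly (about 2 N).
- bolt_turn (a joint): Lean of the bolt's handle in rad: 0 = upright, positive towards the board's -x (the notch side), 1.25 = fully down in the notch. In the channel it has only about 0.14 of play either way; pushed past about 0.6 at the notch it drops by its own weight.
- bolt_ball (a point): Centre of the red ball, 24 mm in diameter, at the end of the bolt's handle: a 10 mm steel arm, ball centre 58 mm from the bolt's axis. Upright the ball's centre is at z = 108 mm and its top at 120 mm, in the board's frame at x = 0, y = 65 mm + draw.
- bolt_tip (a point): Tip of the bolt, on its axis, the end that enters the bore; in the board's frame at y = -55 mm + draw.
- notch (a point): The side notch, marked yellow: an 18 mm wide gap in the channel's near (-x) cheek, centred at board y = 165 mm. The point lies in the gap's outer face, at its floor (z = 50 mm).
- pedal: Loose teal tremolo pedal, 100 mm long (its x), 64 mm wide, 48 mm high (footswitch and two knobs to 59 mm), 0.4 kg. Origin at the centre of its underside; it lies on the deck before the bay, its +x end leading into the bay.
- pedal_nose (a point): Centre of the pedal's leading (+x) end face, 50 mm ahead of its origin, 20 mm above its underside.
- bay_stop (a point): Point on the rubber stop's face on the bay's centre line, 20 mm above the deck; axes as the board's. At home the pedal's nose touches it.
- tweezers: Loose stainless steel tweezers, 143 mm long (x), 22 mm wide, 9 mm high, flat on the bench; origin under its middle. A bystander.
- pick_box: Transparent box of guitar picks, fixed, 70 by 95 mm, 33 mm high with its flip-top lid; origin under its centre. A bystander.
- pick_lid (a joint): Angle of the pick box's lid in rad, 0 = shut.
- knob_base: Grey control block, fixed, 70 by 70 by 35 mm, that carries the round aluminium knob (40 mm in diameter, top at z = 60 mm); origin under its centre. A bystander.
- knob (a joint): Angle of the freely turning aluminium knob in rad.
Not all that is in view belongs to the job. What is meant by the pedal is not orange or yellow, and is the larger of those in its own colour.

How it is judged:
By the outcome, as a careful person would: the job done as asked, in the order asked, and still so for the second after the job is handed in, with the robot touching nothing.
It also fails if it takes over 56 s, if anything falls off the work surface, if the arm or the gripper's body presses on something with over 40 N, if the wrist force passes 120 N, or if a joint passes its speed limit or range.

## Working session

There is one attempt and no reset: what is moved stays moved. The work goes in short steps, Python scripts to look and compute and a tool call to move; the robot and the scene stay as the last step left them, time stands still between calls to the robot, and variables do not carry over. Pictures are saved under pics/ and viewed, at most 10 in all, crops included, and the job is handed in when it is done.

Besides the shell and the picture viewer there is one more tool, called as a command line: name --argument value ..., lists and objects as JSON in quotes. apply_moves: Moves the arm, as the interface text tells. Its arguments: {"type":"object","properties":{"motion":{"type":"array","items":{"type":"object","properties":{"jaw":{"type":"number"},"xyz":{"type":"array","items":{"type":"number"}},"twist":{"type":"number"}}}},"grip_force":{"type":"number"}},"required":["motion"]}

```bash
mkdir -p pics; cat > h.py <<'E'
import numpy as np, cv2
from workcell import sensors, camera, camera_params, bot
def world(name, depth, P=None):
    P=P or camera_params(name); K=np.array(P["mtx"],float); k1=P["k1"]
    v,u=np.mgrid[0:480,0:640]; xd=(u-K[0,2])/K[0,0]; yd=(v-K[1,2])/K[1,1]
    x,y=xd.copy(),yd.copy()
    for _ in range(8):
        f=1+k1*(x*x+y*y); x=xd/f; y=yd/f
    R=cv2.Rodrigues(np.array(P["rvec"],float))[0]; t=np.array(P["tvec"],float).ravel()
    c=np.stack([x*depth,y*depth,depth],-1)
    return (c-t)@R
def save(n,img): cv2.imwrite(n,img[:,:,::-1])
E
python3 - <<'E'
from h import *
print(sensors.get_obs(), bot.tcp_to_tips)
for n in("scene","side"):
    P=camera_params(n); im,d=camera(n); save(f"pics/{n}0.png",im); np.savez(f"{n}0.npz",im=im,w=world(n,d,P),d=d)
    print(n,P)
E
```

```text
{'time': 0.0, 'q': array([-7.01289837e+01,  5.01059682e+00,  1.00328917e+01,  9.50981978e+01,
       -2.20245512e-03,  8.99995561e+01]), 'qd': array([ 0.00892323, -0.09775243, -0.05873542, -0.00130509, -0.07076201,
        0.06899673]), 'joint_efforts': array([ 1.81929099e-04, -5.20395434e+01,  4.64794815e+01,  1.67322101e-02,
        6.98349163e-05,  6.94657430e-06]), 'ee_pos': array([ 0.18686713, -0.51706211,  0.24757388]), 'tcp_rot': array([-1.79924097e+02,  2.20186519e-03,  1.98714630e+01]), 'wrist_force': array([0.02696633, 0.09737532, 0.00672321]), 'torque': array([0.0137844 , 0.04702395, 0.01503056]), 'grasp_force': 0.0, 'opening': 0.08565919325245858} 0.017
scene {'mtx': array([[505.60982143,   0.        , 322.75342112],
       [  0.        , 505.60982143, 240.28104871],
       [  0.        ,   0.        ,   1.        ]]), 'k1': 0.00814545588629762, 'rvec': array([ 2.13913892,  1.17273006, -0.49083922]), 'tvec': array([-0.25483451, -0.26293838,  1.34550972])}
side {'mtx': array([[608.86382391,   0.        , 316.9649547 ],
       [  0.        , 608.86382391, 237.74356382],
       [  0.        ,   0.        ,   1.        ]]), 'k1': -0.08730932690320398, 'rvec': array([ 2.33361475, -0.19600624,  0.09306758]), 'tvec': array([-0.4726257 ,  0.11353959,  1.43761814])}
```

View pics/scene0.png

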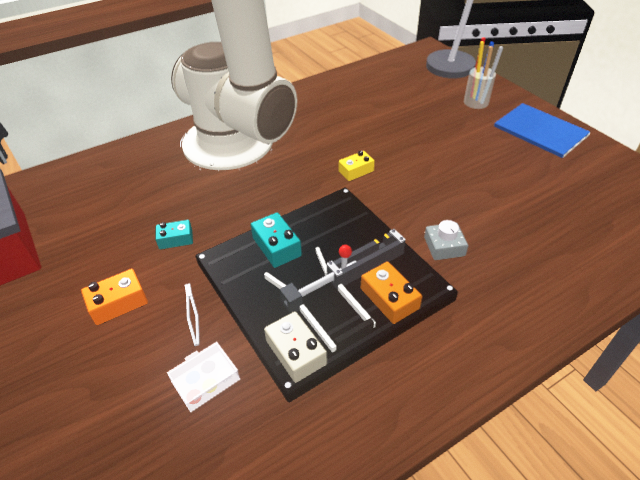

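View pics/side0.png

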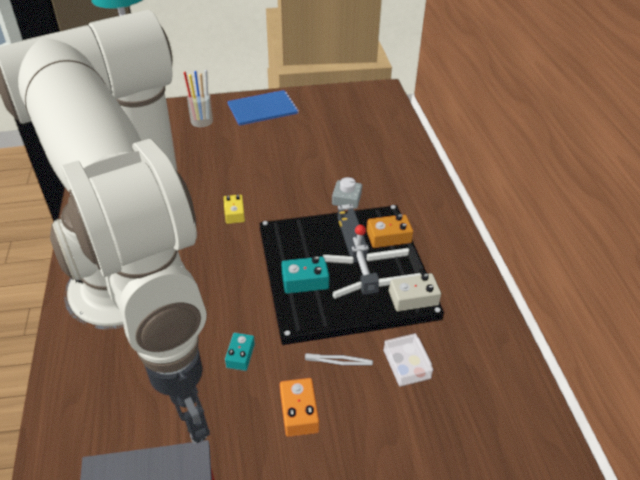

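The candidates are the large teal pedal on the deck at scene (276,238), the small teal pedal on the bench at (174,233), and the orange and yellow ones at (113,297), (390,290) and (356,165). I choose the large teal one on the deck. The red ball is at (345,251).

```bash
python3 - <<'E'
from h import *
for n in("scene","side"):
    z=np.load(f"{n}0.npz"); im,w,d=z["im"],z["w"],z["d"]
    hsv=cv2.cvtColor(im,cv2.COLOR_RGB2HSV); H,S,V=[hsv[...,i].astype(int) for i in range(3)]
    ok=d>0
    deck=ok&(abs(w[...,2]-.03)<.008)&(V<60)&(w[...,0]>.25)
    m=deck.astype(np.uint8); k,l,st,_=cv2.connectedComponentsWithStats(m); i=1+st[1:,4].argmax()
    p=w[cv2.dilate((l==i).astype(np.uint8),np.ones((3,3)))*deck>0]
    r=cv2.minAreaRect((p[:,:2]*1000).astype(np.float32)); print(n,"deck",r,cv2.boxPoints(r).round(1).tolist(),"z",np.median(p[:,2]))
    red=ok&((H<5)|(H>175))&(S>170)&(V>100)&(abs(w[...,2]-.1)<.04); q=w[red]
    A=np.c_[2*q,np.ones(len(q))]; s=np.linalg.lstsq(A,(q**2).sum(1),rcond=None)[0]; print("ball",len(q),s[:3],"r",np.sqrt(s[3]+(s[:3]**2).sum()),q.mean(0),q.max(0),q.min(0))
    t=ok&(H>80)&(H<98)&(S>120)
    k,l,st,c=cv2.connectedComponentsWithStats(t.astype(np.uint8))
    for i in range(1,k):
        if st[i,4]>60:
            q=w[l==i]; zt=np.percentile(q[:,2],85); qq=q[abs(q[:,2]-zt)<.005]
            print("teal",c[i].round(),st[i,4],zt,cv2.minAreaRect((qq[:,:2]*1000).astype(np.float32)))
    # world coordinates at screws
sc=np.load("scene0.npz")
for u,v in [(202,257),(346,191),(450,289),(288,385)]: print(sc["w"][v,u].round(4))
cv2.imwrite("pics/crop.png",cv2.resize(sc["im"][170:400,180:470,::-1],None,fx=2.6,fy=2.6,interpolation=2))
E
```

```text
scene deck ((452.47344970703125, 0.2552490234375), (191.9174346923828, 291.35528564453125), 4.395908355712891) [[345.6000061035156, 138.10000610351562], [368.0, -152.3000030517578], [559.2999877929688, -137.60000610351562], [537.0, 152.89999389648438]] z 0.030024670327374978
ball 793 [ 0.24203362 -0.15360339 -0.02602571] r 0.39552685954865546 [ 0.24835852 -0.44549175  0.08626558] [0.67447053 0.02655408 0.1214136 ] [ 0.0057857  -0.5616251   0.06017823]
teal [276. 241.] 1538 0.07872557893229427 ((438.40234375, -85.9124526977539), (64.2444076538086, 100.50700378417969), 89.08023834228516)
teal [174. 235.] 739 0.03490382339518197 ((273.1305847167969, -245.9171142578125), (69.30886840820312, 49.66321563720703), 69.99919128417969)
side deck ((540.620361328125, -45.699249267578125), (368.3381042480469, 377.0370788574219), 1.269326090812683) [[352.29998779296875, 138.6999969482422], [360.70001220703125, -238.3000030517578], [728.9000244140625, -230.10000610351562], [720.5999755859375, 146.89999389648438]] z 0.02866247210466953
ball 66 [ 0.57845507 -0.01722907  0.11019267] r 0.008969626137986245 [ 0.57767921 -0.01911609  0.1125491 ] [ 0.58812501 -0.00799505  0.11970079] [ 0.56758612 -0.02748865  0.10061747]
teal [113.   3.] 297 0.4526484360337439 ((45.41460418701172, 578.9285888671875), (25.193525314331055, 114.25080108642578), 79.8918228149414)
teal [305. 276.] 1424 0.07808429877668821 ((435.3087158203125, -87.48054504394531), (66.7292251586914, 99.64350891113281), 88.36937713623047)
teal [239. 352.] 687 0.03469829653711326 ((271.3630676269531, -248.4516143798828), (74.78308868408203, 46.5732536315918), 70.97675323486328)
[ 0.379  -0.2237  0.0318]
[0.3709 0.1312 0.0324]
[0.7097 0.1393 0.0302]
[ 0.716  -0.2149  0.0305]
```

View pics/crop.png

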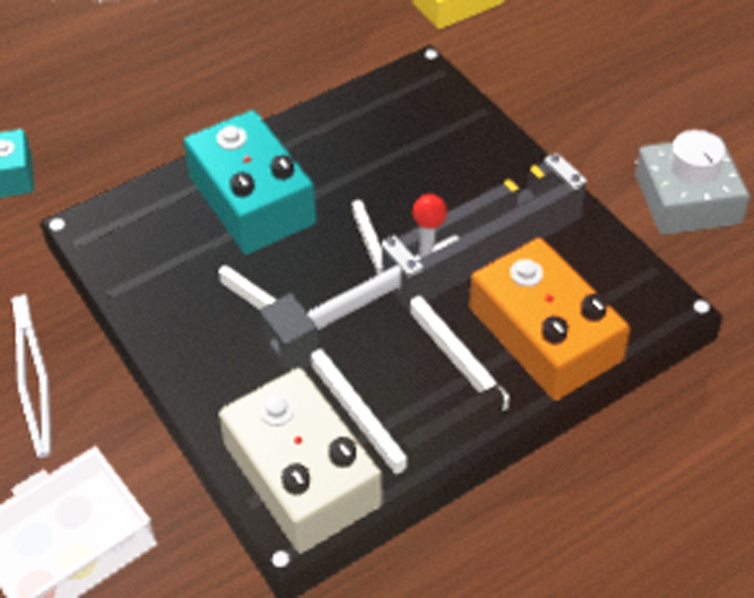

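The crop shows the large teal pedal on the deck (crop 245,180), with its knobs towards the bay. The red ball is at (430,210) and upright, and the yellow notch marks are at (510–540,175–185). Both choices hold. Next I go above the board for a close measurement.

apply_moves --motion '[{"jaw": 1, "xyz": [50, -35, -15], "twist": 0.08}, {"jaw": 1, "xyz": [100, -70, -30], "twist": 0.16}, {"jaw": 1, "xyz": [150, -105, -45], "twist": 0.24}, {"jaw": 1, "xyz": [200, -140, -52], "twist": 0.324}, {"jaw": 1, "xyz": [245, -175, -52], "twist": 0.324}]'

```text
time: 0.72
ee_pos: [0.3588, -0.2677, 0.3007]
tcp_rot: [180.0, -0.0, 1.2]
wrist_force: [0.5, -0.4, -0.2]
opening: 0.0855
grasp_force: 0.0
```

```bash
cat >> h.py <<'E'
from scipy.spatial.transform import Rotation as Ro
def to(x,y,z,yaw=None):
    o=sensors.get_obs(); r=Ro.from_euler('xyz',o['tcp_rot'],degrees=True)
    s=r.inv().apply(np.array([x,y,z])-o['ee_pos'])*1000
    print('shift',s.round(1),'twist',None if yaw is None else round(np.radians(o['tcp_rot'][2]-yaw),3),'| t',round(o['time'],2),o['ee_pos'].round(4),o['tcp_rot'].round(2),'F',o['wrist_force'].round(1),'op',round(o['opening'],4))
E
python3 -c "
from h import *
to(.5,-.06,.32,1.3)"
```

```text
shift [ 145.7 -204.6  -19.3] twist -0.001 | t 0.72 [ 0.3588 -0.2677  0.3007] [ 1.7997e+02 -4.0000e-02  1.2400e+00] F [ 0.5 -0.4 -0.2] op 0.0855
```

apply_moves --motion '[{"jaw": 1, "xyz": [35, -50, -5], "twist": 0}, {"jaw": 1, "xyz": [70, -100, -10], "twist": 0}, {"jaw": 1, "xyz": [105, -150, -15], "twist": 0}, {"jaw": 1, "xyz": [146, -204, -19], "twist": 0}, {"jaw": 0, "xyz": [146, -204, -19], "twist": 0}]'

```text
time: 1.35
ee_pos: [0.5007, -0.0591, 0.3183]
tcp_rot: [-180.0, 0.1, 1.6]
wrist_force: [-0.7, -0.1, -0.6]
opening: 0.0697
grasp_force: 0.0
```

```bash
python3 - <<'E'
from h import *
to(.5,-.06,.32,1.3)
P=camera_params("wrist"); im,d=camera("wrist"); save("pics/wrist1.png",im); np.savez("wrist1.npz",im=im,w=world("wrist",d,P),d=d)
to(.5,-.06,.32,1.3)
z=np.load("wrist1.npz")
for n in("wrist1","scene0","side0"):
    z=np.load(n+".npz"); im,w,d=z["im"],z["w"],z["d"]
    hsv=cv2.cvtColor(im,cv2.COLOR_RGB2HSV); H,S,V=[hsv[...,i].astype(int) for i in range(3)]
    red=(d>0)&((H<5)|(H>175))&(S>140)&(V>80)&(w[...,2]>.095)&(np.hypot(w[...,0]-.578,w[...,1]+.016)<.04); q=w[red]
    if len(q)>20:
        from scipy.optimize import least_squares
        f=least_squares(lambda c:np.linalg.norm(q-c,axis=1)-.012,q.mean(0)-[0,0,.01],loss='soft_l1',f_scale=.001).x
        print(n,len(q),f)
    t=(d>0)&(H>80)&(H<98)&(S>100)&(w[...,2]>.072)&(w[...,2]<.083)&(w[...,0]>.33)&(w[...,0]<.55)
    if t.sum()>50: print(n,"pedal",cv2.minAreaRect((w[t][:,:2]*1000).astype(np.float32)))
E
```

```text
shift [-0.7  0.9 -1.7] twist 0.005 | t 1.35 [ 0.5007 -0.0591  0.3183] [-1.7996e+02  8.0000e-02  1.5700e+00] F [-0.7 -0.1 -0.6] op 0.0697
shift [-0.  -0.2 -1.6] twist 0.004 | t 1.4 [ 0.5    -0.0602  0.3184] [-1.7998e+02  9.0000e-02  1.5000e+00] F [ 0.4 -0.6  0.1] op 0.062
wrist1 497 [ 0.57945776 -0.01506059  0.10829444]
wrist1 pedal ((437.4809875488281, -86.25599670410156), (62.96530532836914, 100.48883819580078), 89.00843048095703)
scene0 131 [ 0.57963357 -0.01404882  0.10795822]
scene0 pedal ((438.40234375, -85.9124526977539), (64.2444076538086, 100.50700378417969), 89.08023834228516)
side0 77 [ 0.57846395 -0.01359742  0.10647666]
side0 pedal ((435.1777038574219, -87.98372650146484), (68.66679382324219, 99.60006713867188), 89.06181335449219)
```

View pics/wrist1.png

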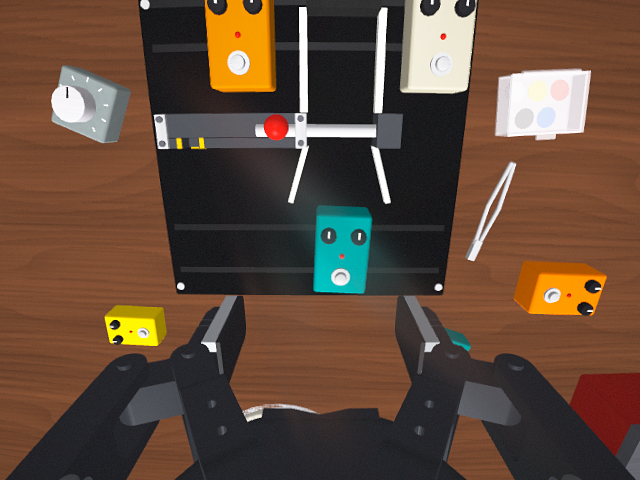

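The wrist view shows the ball at (276,127), the notch marks at (179–202,143), the pedal at (342,250) and the bay's centre line near column 342. Next I compute the board's yaw and the descent to the ball.

```bash
python3 - <<'E'
from h import *
z=np.load("wrist1.npz"); im,w,d=z["im"],z["w"],z["d"]
g=im.min(2)
def c(u,v,r=7,th=150):
    s=np.s_[max(0,v-r):v+r,u-r:u+r]; m=(g[s]>th)&(d[s]>0); return w[s][m].mean(0),m.sum()
a=[c(*p) for p in((145,5),(181,287),(438,287))]
for x in a: print(x)
p=[x[0] for x in a]; print(np.degrees(np.arctan2(*(p[0]-p[1])[[1,0]])),np.degrees(np.arctan2((p[2]-p[1])[0],-(p[2]-p[1])[1])), "mid near",(p[1]+p[2])/2)
# yellow marks
hsv=cv2.cvtColor(im,cv2.COLOR_RGB2HSV); m=(abs(hsv[...,0].astype(int)-26)<6)&(hsv[...,1]>150)&(w[...,0]>.5); k,l,st,cc=cv2.connectedComponentsWithStats(m.astype(np.uint8))
for i in range(1,k):
    if st[i,4]>15 : print(cc[i],w[l==i].mean(0))
for zz in(.2,.108): to(.5793,-.0143,zz,1.3)
E
```

```text
(array([0.70658783, 0.13772906, 0.03215932]), np.int64(70))
(array([0.36726555, 0.1295477 , 0.0324    ]), np.int64(42))
(array([ 0.37573933, -0.22512145,  0.03235611]), np.int64(40))
1.3811845136860499 1.3686544641420866 mid near [ 0.37150244 -0.04778688  0.03237806]
[178.81818182 143.        ] [0.55995172 0.0979315  0.06549537]
[199.89189189 144.17567568] [0.55845852 0.07721074 0.05780734]
shift [ 80.6 -43.8 118.3] twist 0.004 | t 1.4 [ 0.5    -0.0602  0.3184] [-1.7998e+02  9.0000e-02  1.5000e+00] F [ 0.4 -0.6  0.1] op 0.062
shift [ 80.8 -43.7 210.3] twist 0.004 | t 1.4 [ 0.5    -0.0602  0.3184] [-1.7998e+02  9.0000e-02  1.5000e+00] F [ 0.4 -0.6  0.1] op 0.062
```

apply_moves --motion '[{"jaw": 1, "xyz": [40, -22, 20], "twist": 0.002}, {"jaw": 1, "xyz": [80.5, -43.8, 60], "twist": 0.002}, {"jaw": 1, "xyz": [80.5, -43.8, 110], "twist": 0.002}, {"jaw": 1, "xyz": [80.5, -43.8, 150], "twist": 0.002}, {"jaw": 1, "xyz": [80.5, -43.8, 150], "twist": 0.002}]'

```text
time: 2.02
ee_pos: [0.5766, -0.0177, 0.1663]
tcp_rot: [-180.0, 0.3, 1.1]
wrist_force: [-1.4, -0.2, 1.6]
opening: 0.0854
grasp_force: 0.0
```

```bash
python3 -c "
from h import *
to(.5793,-.0143,.108,1.38)"
```

```text
shift [ 3.1 -3.4 58.3] twist -0.005 | t 2.02 [ 0.5766 -0.0177  0.1663] [-180.      0.34    1.11] F [-1.4 -0.2  1.6] op 0.0854
```

apply_moves --motion '[{"jaw": 1, "xyz": [0, 0, 30]}, {"jaw": 1, "xyz": [0, 0, 59]}, {"jaw": 1, "xyz": [0, 0, 59]}]'

```text
validation failed for argument at $.mo...
```

```bash
python3 -c "
from h import *
to(.5793,-.0143,.108,1.38)"
```

```text
shift [ 3.1 -3.4 58.3] twist -0.005 | t 2.02 [ 0.5766 -0.0177  0.1663] [-180.      0.34    1.11] F [-1.4 -0.2  1.6] op 0.0854
```

apply_moves --motion '[{"jaw": 1, "xyz": [0, 0, 30], "twist": 0}, {"jaw": 1, "xyz": [0, 0, 59], "twist": 0}, {"jaw": 1, "xyz": [0, 0, 59], "twist": 0}]'

```text
time: 2.4
ee_pos: [0.5781, -0.0173, 0.1107]
tcp_rot: [180.0, 0.1, 1.1]
wrist_force: [0.1, -0.1, -0.2]
opening: 0.0854
grasp_force: 0.0
```

```bash
python3 -c "
from h import *
to(.5793,-.0143,.108,1.38)"
```

```text
shift [ 1.2 -3.   2.7] twist -0.004 | t 2.4 [ 0.5781 -0.0173  0.1107] [1.80e+02 6.00e-02 1.13e+00] F [ 0.1 -0.1 -0.2] op 0.0854
```

apply_moves --motion '[{"jaw": 0, "xyz": [1, -3, 1], "twist": -0.004}, {"jaw": -0.5, "xyz": [1, -3, 1], "twist": -0.004}, {"jaw": -1, "xyz": [1, -3, 1], "twist": -0.004}, {"jaw": -1, "xyz": [1, -3, 1], "twist": -0.004}, {"jaw": -1, "xyz": [1, -3, 1], "twist": -0.004}]' --grip_force 25

```text
time: 3.02
ee_pos: [0.58, -0.0135, 0.1101]
tcp_rot: [180.0, -0.1, 1.4]
wrist_force: [0.5, 0.2, 6.3]
opening: 0.0223
grasp_force: 24.3
```

apply_moves --motion '[{"jaw": -1, "xyz": [0, 0, 0], "twist": 0}, {"jaw": -1, "xyz": [0, 0, 0], "twist": 0}]'

```text
time: 3.28
ee_pos: [0.58, -0.0135, 0.1101]
tcp_rot: [180.0, -0.1, 1.4]
wrist_force: [-0.5, -0.1, 6.6]
opening: 0.0222
grasp_force: 24.3
```

apply_moves --motion '[{"jaw": -1, "xyz": [0, -15, 1], "twist": 0}, {"jaw": -1, "xyz": [0, -35, 2], "twist": 0}, {"jaw": -1, "xyz": [0, -55, 2], "twist": 0}, {"jaw": -1, "xyz": [0, -75, 2], "twist": 0}, {"jaw": -1, "xyz": [0, -90, 2], "twist": 0}]'

```text
time: 3.9
ee_pos: [0.5808, 0.0473, 0.1096]
tcp_rot: [-178.8, -0.2, 4.2]
wrist_force: [1.1, -2.2, 12.1]
opening: 0.0222
grasp_force: 24.9
```

```bash
python3 -c "
from h import *
to(.5776,.0855,.109,1.38)"
```

```text
shift [ -0.4 -38.3   1.5] twist 0.048 | t 3.9 [0.5808 0.0473 0.1096] [-178.79   -0.22    4.16] F [ 1.1 -2.2 12.1] op 0.0222
```

apply_moves --motion '[{"jaw": -1, "xyz": [0, 0, 0], "twist": 0}, {"jaw": -1, "xyz": [0, 0, 0], "twist": 0}]'

```text
time: 4.15
ee_pos: [0.5808, 0.0477, 0.1096]
tcp_rot: [-178.7, -0.2, 4.2]
wrist_force: [0.8, 2.2, 13.1]
opening: 0.0218
grasp_force: 24.9
```

```bash
python3 -c "
from h import *
to(.5776,.0855,.109,1.38)"
```

```text
shift [ -0.5 -37.9   1.5] twist 0.048 | t 4.15 [0.5808 0.0477 0.1096] [-178.71   -0.23    4.16] F [ 0.8  2.2 13.1] op 0.0218
```

```bash
python3 - <<'E'
from h import *
o=sensors.get_obs(); print(o['q'].round(2),o['joint_efforts'].round(1),o['torque'].round(2),o['wrist_force'])
im,d=camera("scene"); save("pics/s2.png",cv2.resize(im[100:400,200:520],None,fx=2,fy=2))
E
```

```text
[  4.11   8.73  -1.14  79.9    1.29 179.95] [ -0.9 -49.   39.7   0.4  -0.5  -0.1] [ 0.41 -0.19 -0.15] [ 0.80822403  2.16757267 13.05637441]
```

View pics/s2.png

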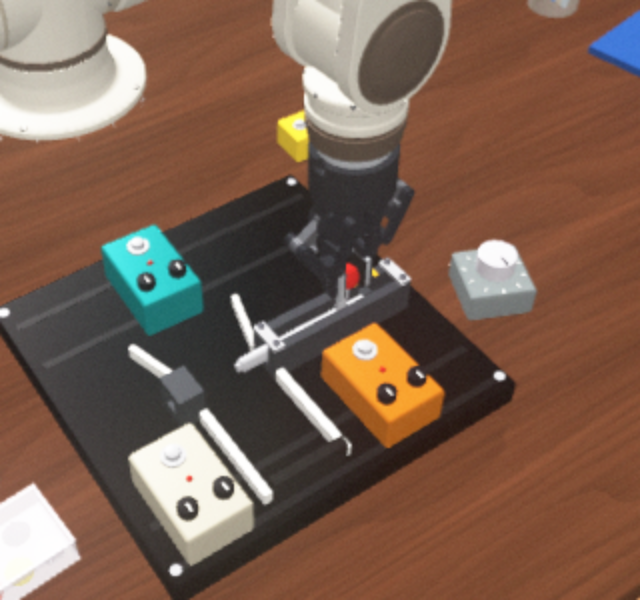

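The picture shows the bolt drawn most of the way, with its tip out of the receiver at (250,360) and the ball gripped at (347,275). Joint 6 is at its 180° limit. I'll release, rise and turn half a turn the other way.

apply_moves --motion '[{"jaw": 0, "xyz": [0, 0, 0], "twist": 0}, {"jaw": 1, "xyz": [0, 0, 0], "twist": 0}, {"jaw": 1, "xyz": [0, 0, 0], "twist": 0}, {"jaw": 1, "xyz": [0, 0, -30], "twist": 0}, {"jaw": 1, "xyz": [0, 0, -60], "twist": 0}]'

```text
time: 4.82
ee_pos: [0.5792, 0.0458, 0.1674]
tcp_rot: [-178.8, 0.1, 4.1]
wrist_force: [0.7, -0.6, 0.6]
opening: 0.0852
grasp_force: 0.0
```

apply_moves --motion '[{"jaw": 1, "xyz": [0, 0, 0], "twist": -0.18}, {"jaw": 1, "xyz": [0, 0, 0], "twist": -0.36}, {"jaw": 1, "xyz": [0, 0, 0], "twist": -0.54}, {"jaw": 1, "xyz": [0, 0, 0], "twist": -0.72}, {"jaw": 1, "xyz": [0, 0, 0], "twist": -0.9}]'

```text
time: 5.45
ee_pos: [0.5795, 0.0459, 0.1669]
tcp_rot: [-179.2, -0.9, 56.0]
wrist_force: [0.4, 0.2, -0.1]
opening: 0.085
grasp_force: 0.0
```

apply_moves --motion '[{"jaw": 1, "xyz": [0, 0, 0], "twist": -0.18}, {"jaw": 1, "xyz": [0, 0, 0], "twist": -0.36}, {"jaw": 1, "xyz": [0, 0, 0], "twist": -0.54}, {"jaw": 1, "xyz": [0, 0, 0], "twist": -0.72}, {"jaw": 1, "xyz": [0, 0, 0], "twist": -0.9}]'

```text
time: 6.08
ee_pos: [0.5795, 0.0459, 0.1669]
tcp_rot: [179.8, -1.2, 107.6]
wrist_force: [-0.0, -0.7, 0.4]
opening: 0.0849
grasp_force: 0.0
```

apply_moves --motion '[{"jaw": 1, "xyz": [0, 0, 0], "twist": -0.18}, {"jaw": 1, "xyz": [0, 0, 0], "twist": -0.36}, {"jaw": 1, "xyz": [0, 0, 0], "twist": -0.54}, {"jaw": 1, "xyz": [0, 0, 0], "twist": -0.72}, {"jaw": 1, "xyz": [0, 0, 0], "twist": -0.9}]'

```text
time: 6.7
ee_pos: [0.5795, 0.0458, 0.1669]
tcp_rot: [178.9, -0.6, 159.2]
wrist_force: [-0.2, -0.2, -0.6]
opening: 0.0857
grasp_force: 0.0
```

```bash
python3 - <<'E'
from h import *
from scipy.optimize import least_squares
to(.578,.047,.16,-178.62); print(sensors.get_obs()['q'])
for n in("scene","side"):
    P=camera_params(n); im,d=camera(n); w=world(n,d,P); save(f"pics/{n}3.png",im)
    hsv=cv2.cvtColor(im,cv2.COLOR_RGB2HSV); H,S,V=[hsv[...,i].astype(int) for i in range(3)]
    red=(d>0)&((H<5)|(H>175))&(S>140)&(V>60)&(w[...,2]>.07)&(w[...,2]<.13)&(np.hypot(w[...,0]-.57,w[...,1]-.05)<.08); q=w[red]
    if len(q)>20: print(n,len(q),least_squares(lambda c:np.linalg.norm(q-c,axis=1)-.012,q.mean(0)-[0,0,.01],loss='soft_l1',f_scale=.001).x)
E
```

```text
shift [1.7 0.4 6.9] twist 5.896 | t 6.7 [0.5795 0.0458 0.1669] [178.9   -0.59 159.18] F [-0.2 -0.2 -0.6] op 0.0857
[ 3.94887456  8.44742168  4.86319256 86.48739607  1.24298139 24.77613255]
scene 121 [0.58017683 0.0482728  0.107891  ]
side 56 [0.57790524 0.04860684 0.10688995]
```

apply_moves --motion '[{"jaw": 1, "xyz": [0, 0, 0], "twist": -0.18}, {"jaw": 1, "xyz": [0, 0, 0], "twist": -0.36}, {"jaw": 1, "xyz": [0, 0, 0], "twist": -0.387}, {"jaw": 1, "xyz": [0, 0, 0], "twist": -0.387}]'

```text
time: 7.3
ee_pos: [0.5796, 0.0459, 0.1672]
tcp_rot: [178.8, -0.1, -179.3]
wrist_force: [-0.9, -0.9, 0.3]
opening: 0.0855
grasp_force: 0.0
```

```bash
python3 - <<'E'
from h import *
to(.5792,.0482,.108,-178.62); print(sensors.get_obs()['q'])
E
```

```text
shift [ 0.2  1.  59.2] twist -0.011 | t 7.3 [0.5796 0.0459 0.1672] [ 1.7876e+02 -1.1000e-01 -1.7928e+02] F [-0.9 -0.9  0.3] op 0.0855
[ 3.95389109  8.4316424   4.87695112 86.4868651   1.24465347  3.23164937]
```

apply_moves --motion '[{"jaw": 1, "xyz": [0, 1, 30], "twist": -0.01}, {"jaw": 1, "xyz": [0, 1, 59], "twist": -0.01}, {"jaw": 0, "xyz": [0, 1, 59], "twist": -0.01}, {"jaw": -1, "xyz": [0, 1, 59], "twist": -0.01}, {"jaw": -1, "xyz": [0, 1, 59], "twist": -0.01}]'

```text
time: 7.92
ee_pos: [0.5802, 0.0482, 0.1099]
tcp_rot: [178.8, 0.0, -178.5]
wrist_force: [0.3, -0.2, 1.0]
opening: 0.0321
grasp_force: 0.0
```

apply_moves --motion '[{"jaw": -1, "xyz": [0, 0, 0], "twist": 0}, {"jaw": -1, "xyz": [0, 0, 0], "twist": 0}, {"jaw": -1, "xyz": [0, 0, 0], "twist": 0}]'

```text
time: 8.3
ee_pos: [0.5802, 0.0482, 0.1097]
tcp_rot: [178.8, 0.1, -178.4]
wrist_force: [0.8, -0.6, 5.1]
opening: 0.022
grasp_force: 24.3
```

apply_moves --motion '[{"jaw": -1, "xyz": [0, 12, 0], "twist": 0}, {"jaw": -1, "xyz": [0, 24, 0], "twist": 0}, {"jaw": -1, "xyz": [0, 33, 0], "twist": 0}, {"jaw": -1, "xyz": [0, 33, 0], "twist": 0}]'

```text
time: 8.8
ee_pos: [0.5789, 0.0825, 0.1098]
tcp_rot: [178.7, -0.0, -178.4]
wrist_force: [1.0, 2.4, 5.6]
opening: 0.0223
grasp_force: 24.4
```

```bash
python3 - <<'E'
from h import *
to(.577,.0855,.108,-178.62); print(sensors.get_obs()['q'])
E
```

```text
shift [1.8 3.  1.9] twist 0.005 | t 8.8 [0.5789 0.0825 0.1098] [ 178.7    -0.   -178.36] F [1.  2.4 5.6] op 0.0223
[ 7.51600523  9.09407759 -0.71094471 80.06421958  1.29409437  5.87313114]
```

apply_moves --motion '[{"jaw": -1, "xyz": [0, 3, 0], "twist": 0}, {"jaw": -1, "xyz": [0, 3, 0], "twist": 0}]'

```text
time: 9.05
ee_pos: [0.5788, 0.0849, 0.1098]
tcp_rot: [178.7, -0.0, -178.4]
wrist_force: [0.7, -0.2, 5.2]
opening: 0.0222
grasp_force: 24.4
```

apply_moves --motion '[{"jaw": -1, "xyz": [0, 1.5, 0], "twist": 0}, {"jaw": -1, "xyz": [0, 1.5, 0], "twist": 0}]'

```text
time: 9.3
ee_pos: [0.5788, 0.0861, 0.1098]
tcp_rot: [178.8, -0.0, -178.4]
wrist_force: [1.9, -1.2, 4.4]
opening: 0.0217
grasp_force: 24.4
```

apply_moves --motion '[{"jaw": -1, "xyz": [0, 1.5, 0], "twist": 0}, {"jaw": -1, "xyz": [0, 1.5, 0], "twist": 0}]'

```text
time: 9.55
ee_pos: [0.5788, 0.0871, 0.1098]
tcp_rot: [178.8, -0.0, -178.4]
wrist_force: [0.5, -4.3, 5.7]
opening: 0.0222
grasp_force: 24.5
```

apply_moves --motion '[{"jaw": -1, "xyz": [0, -2, 0], "twist": 0}, {"jaw": -1, "xyz": [6, -2, 0.3], "twist": 0}, {"jaw": -1, "xyz": [11.5, -2, 1.2], "twist": 0}, {"jaw": -1, "xyz": [17, -2, 2.6], "twist": 0}, {"jaw": -1, "xyz": [17, -2, 2.6], "twist": 0}]'

```text
time: 10.18
ee_pos: [0.5615, 0.0854, 0.1074]
tcp_rot: [178.7, -0.0, -178.4]
wrist_force: [-0.8, -0.1, 7.9]
opening: 0.0219
grasp_force: 25.2
```

apply_moves --motion '[{"jaw": -1, "xyz": [5.6, 0, 2], "twist": 0}, {"jaw": -1, "xyz": [15.7, 0, 7.5], "twist": 0}, {"jaw": -1, "xyz": [24.6, 0, 15], "twist": 0}, {"jaw": -1, "xyz": [31.8, 0, 24], "twist": 0}, {"jaw": -1, "xyz": [31.8, 0, 24], "twist": 0}]'

```text
time: 10.8
ee_pos: [0.5286, 0.0848, 0.082]
tcp_rot: [178.7, -0.2, -178.4]
wrist_force: [-3.5, -0.2, 3.3]
opening: 0.0223
grasp_force: 26.7
```

apply_moves --motion '[{"jaw": -1, "xyz": [4.1, 0, 7.6], "twist": 0}, {"jaw": -1, "xyz": [6, 0, 13], "twist": 0}, {"jaw": -1, "xyz": [6, 0, 13], "twist": 0}]'

```text
time: 11.18
ee_pos: [0.5233, 0.0847, 0.0692]
tcp_rot: [178.7, -0.1, -178.4]
wrist_force: [-2.7, 1.3, 2.0]
opening: 0.0218
grasp_force: 27.0
```

Folded with light forces. I open gently and rise.

apply_moves --motion '[{"jaw": -0.3, "xyz": [0, 0, 0], "twist": 0}, {"jaw": 0.1, "xyz": [0, 0, 0], "twist": 0}, {"jaw": 0.1, "xyz": [0, 0, 0], "twist": 0}, {"jaw": 0.1, "xyz": [0, 0, -30], "twist": 0}, {"jaw": 0.1, "xyz": [0, 0, -80], "twist": 0}]'

```text
time: 11.8
ee_pos: [0.5228, 0.0826, 0.1489]
tcp_rot: [178.8, -0.3, -178.4]
wrist_force: [0.4, 1.3, -0.4]
opening: 0.047
grasp_force: 0.0
```

apply_moves --motion '[{"jaw": 0.1, "xyz": [50, -30, -30], "twist": 0}, {"jaw": 0.1, "xyz": [100, -80, -60], "twist": 0}, {"jaw": 0.1, "xyz": [145, -130, -60], "twist": 0}, {"jaw": 0.1, "xyz": [170, -165, -60], "twist": 0}, {"jaw": -0.3, "xyz": [170, -165, -60], "twist": 0}]'

```text
time: 12.42
ee_pos: [0.3569, -0.0907, 0.207]
tcp_rot: [178.8, 0.0, -178.7]
wrist_force: [-0.3, -0.1, 0.5]
opening: 0.0308
grasp_force: 0.0
```

```bash
python3 - <<'E'
from h import *
to(.35,-.085,.15,-178.62); print(sensors.get_obs()['q'].round(1))
R=lambda p,o=np.array([.5808,-.0793]),a=np.radians(1.38):(p[...,:2]-o)@np.array([[np.cos(a),-np.sin(a)],[np.sin(a),np.cos(a)]])
out=[]
for n in("scene","side"):
    P=camera_params(n); im,d=camera(n); w=world(n,d,P); np.savez(n+"4.npz",im=im,w=w,d=d)
    out.append(cv2.resize(im[170:400,180:470] if n=="scene" else im[190:350,250:450],(400,320)))
    hsv=cv2.cvtColor(im,cv2.COLOR_RGB2HSV); H,S,V=[hsv[...,i].astype(int) for i in range(3)]
    red=(d>0)&((H<5)|(H>175))&(S>140)&(V>60)&(w[...,2]>.05)&(w[...,2]<.13)&(np.hypot(w[...,0]-.525,w[...,1]-.085)<.05); q=w[red]
    if len(q): print(n,len(q),q.mean(0),R(q.mean(0)))
    t=(d>0)&(H>80)&(H<98)&(S>100)&(w[...,2]>.072)&(w[...,2]<.083)&(w[...,0]>.33)&(w[...,0]<.55)
    if t.sum()>50: r=cv2.minAreaRect((w[t][:,:2]*1000).astype(np.float32)); print(n,"pedal",r,R(np.array(r[0])/1000))
save("pics/c4.png",np.hstack(out))
E
```

```text
shift [ 6.7  4.6 57.1] twist -0.002 | t 12.43 [ 0.3569 -0.0907  0.207 ] [ 1.7881e+02  1.0000e-02 -1.7874e+02] F [-0.3 -0.1  0.5] op 0.0308
[-15.1 -20.3 -17.   93.5   1.1 -16.3]
scene 101 [0.52221842 0.0816767  0.07455598] [-0.05468775  0.16234085]
scene pedal ((437.7349853515625, -85.69778442382812), (63.835880279541016, 101.94983673095703), 88.89749908447266) [-0.1431776  -0.00295046]
side 66 [0.51499931 0.07933313 0.07294818] [-0.06196121  0.16017181]
side pedal ((435.2130126953125, -86.36659240722656), (67.52719116210938, 99.82952880859375), 88.57302856445312) [-0.14571495 -0.00355834]
```

View pics/c4.png

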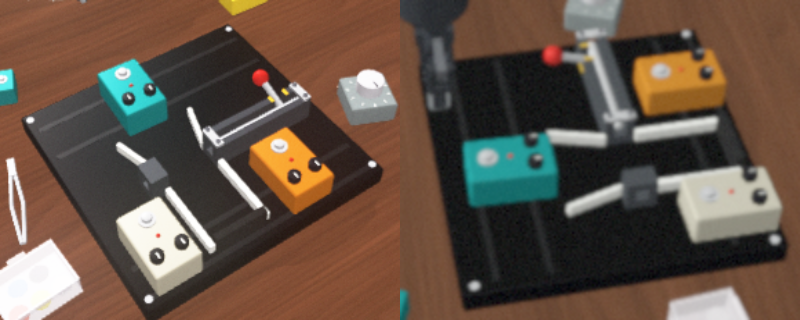

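The picture shows the ball lying down towards the near side at the notch, at (261,77) on the left and (552,55) on the right, about 55 mm from the axis at a height of about 67 mm. It stayed parked and the bay is clear. I now go down behind the pedal with the fingers about 25 mm apart.

apply_moves --motion '[{"jaw": -0.4, "xyz": [0, 6, 45], "twist": -0.002}, {"jaw": -0.4, "xyz": [0, 6, 90], "twist": -0.002}, {"jaw": -0.4, "xyz": [0, 6, 125], "twist": -0.002}, {"jaw": -0.4, "xyz": [0, 6, 140], "twist": -0.002}, {"jaw": -0.4, "xyz": [0, 6, 140], "twist": -0.002}]'

```text
time: 13.15
ee_pos: [0.3581, -0.0784, 0.0661]
tcp_rot: [178.7, -0.2, -178.2]
wrist_force: [-0.6, 0.7, 0.4]
opening: 0.0255
grasp_force: 0.0
```

```bash
python3 - <<'E'
from h import *
to(.3758,-.0843,.067,-178.62); print(sensors.get_obs()['q'].round(1))
E
```

```text
shift [-17.5  -6.5  -1.1] twist 0.007 | t 13.15 [ 0.3581 -0.0784  0.0661] [ 1.7873e+02 -1.5000e-01 -1.7821e+02] F [-0.6  0.7  0.4] op 0.0255
[-13.2 -20.1 -32.5  78.1   1.2 -15. ]
```

apply_moves --motion '[{"jaw": -0.4, "xyz": [0, -6, -1], "twist": 0.006}, {"jaw": -0.4, "xyz": [-8, -6, -1], "twist": 0.006}, {"jaw": -0.4, "xyz": [-16, -6, -1], "twist": 0.006}, {"jaw": -0.4, "xyz": [-24, -6, -1], "twist": 0.006}, {"jaw": -0.4, "xyz": [-32, -6, -1], "twist": 0.006}]'

```text
time: 13.78
ee_pos: [0.3905, -0.0841, 0.0672]
tcp_rot: [178.7, -0.1, -178.6]
wrist_force: [-3.8, 0.1, 2.4]
opening: 0.0257
grasp_force: 2.0
```

```bash
cat >> h.py <<'E'
def B(p,o=np.array([.5808,-.0793]),a=np.radians(1.38)): return (np.asarray(p)[...,:2]-o)@np.array([[np.cos(a),-np.sin(a)],[np.sin(a),np.cos(a)]])
def pedal():
    for n in("scene","side"):
        P=camera_params(n); im,d=camera(n); w=world(n,d,P)
        hsv=cv2.cvtColor(im,cv2.COLOR_RGB2HSV); H,S,V=[hsv[...,i].astype(int) for i in range(3)]
        t=(d>0)&(H>80)&(H<98)&(S>100)&(w[...,2]>.072)&(w[...,2]<.083)&(w[...,0]>.33)&(w[...,0]<.75)
        if t.sum()>50: r=cv2.minAreaRect((w[t][:,:2]*1000).astype(np.float32)); print(n,"pedal",np.round(r[1],1),round(r[2],1),B(np.array(r[0])/1000).round(4))
    print('tcp board',B(sensors.get_obs()['ee_pos']).round(4))
E
python3 - <<'E'
from h import *
pedal(); to(.45,-.0793-.131*.0241,.067,-178.62)
E
```

```text
scene pedal [106.4  63.7] 1.2 [-0.1295 -0.0008]
side pedal [99. 68.] 2.5 [-0.1295 -0.0015]
tcp board [-0.1898 -0.0002]
shift [-59.    0.2   0.1] twist -0.0 | t 13.88 [ 0.3911 -0.0841  0.0671] [ 1.7874e+02 -7.0000e-02 -1.7862e+02] F [0.4 0.6 0.4] op 0.0257
```

apply_moves --motion '[{"jaw": -0.4, "xyz": [-10, 0, 0], "twist": 0}, {"jaw": -0.4, "xyz": [-20, 0, 0], "twist": 0}, {"jaw": -0.4, "xyz": [-30, 0, 0], "twist": 0}, {"jaw": -0.4, "xyz": [-40, 0, 0], "twist": 0}, {"jaw": -0.4, "xyz": [-50, 0, 0], "twist": 0}]'

```text
time: 14.5
ee_pos: [0.4409, -0.0829, 0.0671]
tcp_rot: [178.8, -0.1, -178.6]
wrist_force: [-3.1, 0.3, 0.2]
opening: 0.0257
grasp_force: 1.5
```

```bash
python3 - <<'E'
from h import *
pedal(); to(.45,-.0793-.131*.0241,.067,-178.62)
E
```

```text
scene pedal [101.9  64.3] 0.8 [-0.0773 -0.0008]
side pedal [69.9 97.8] 88.2 [-0.078  -0.0027]
tcp board [-0.1394 -0.0003]
shift [-8.5  0.3  0.2] twist -0.0 | t 14.6 [ 0.4415 -0.083   0.0672] [ 1.7876e+02 -3.0000e-02 -1.7863e+02] F [-0.9  0.1 -0.4] op 0.0254
```

apply_moves --motion '[{"jaw": -0.4, "xyz": [-10, 0, 0], "twist": 0}, {"jaw": -0.4, "xyz": [-20, 0, 0], "twist": 0}, {"jaw": -0.4, "xyz": [-30, 0, 0], "twist": 0}, {"jaw": -0.4, "xyz": [-40, 0, 0], "twist": 0}, {"jaw": -0.4, "xyz": [-50, 0, 0], "twist": 0}]'

```text
time: 15.22
ee_pos: [0.4908, -0.0818, 0.0671]
tcp_rot: [178.8, -0.1, -178.6]
wrist_force: [-3.8, 0.4, 2.1]
opening: 0.0258
grasp_force: 2.1
```

apply_moves --motion '[{"jaw": -0.4, "xyz": [-10, 0, 0], "twist": 0}, {"jaw": -0.4, "xyz": [-20, 0, 0], "twist": 0}, {"jaw": -0.4, "xyz": [-30, 0, 0], "twist": 0}, {"jaw": -0.4, "xyz": [-40, 0, 0], "twist": 0}, {"jaw": -0.4, "xyz": [-50, 0, 0], "twist": 0}]'

```text
time: 15.85
ee_pos: [0.5408, -0.0806, 0.067]
tcp_rot: [178.8, -0.1, -178.6]
wrist_force: [-4.4, 0.1, 2.7]
opening: 0.0257
grasp_force: 2.1
```

```bash
python3 - <<'E'
from h import *
pedal(); to(.45,-.0793-.131*.0241,.067,-178.62)
# bay stop: profile along centre line from initial wrist/side/scene depth
for n in("scene4","side4"):
    z=np.load(n+".npz"); w=z["w"]; b=B(w); m=(z["d"]>0)&(abs(b[...,1])<.02)&(b[...,0]>.06)&(b[...,0]<.16)&(w[...,2]>.04)&(w[...,2]<.09)
    print(n,m.sum(),np.percentile(b[m][:,0],[0,10,50,90,100]) if m.any() else '', w[m][:,2].max() if m.any() else '')
E
```

```text
scene pedal [102.7  64.4] 1.5 [ 0.0218 -0.0007]
side pedal [100.2  67.7] 0.7 [ 0.0216 -0.0025]
tcp board [-0.0393 -0.0003]
shift [91.5  0.3 -0.1] twist -0.0 | t 15.95 [ 0.5415 -0.0806  0.0669] [ 1.7876e+02 -2.0000e-02 -1.7863e+02] F [ 0.6 -0.6 -0.2] op 0.0252
scene4 236 [0.11522465 0.11808982 0.1254435  0.12688554 0.12771007] 0.06311396228134022
side4 87 [0.11338825 0.11459367 0.11723058 0.12332192 0.12515111] 0.0619231835136122
```

apply_moves --motion '[{"jaw": -0.4, "xyz": [-8, 0, 0], "twist": 0}, {"jaw": -0.4, "xyz": [-16, 0, 0], "twist": 0}, {"jaw": -0.4, "xyz": [-24, 0, 0], "twist": 0}, {"jaw": -0.4, "xyz": [-31, 0, 0], "twist": 0}, {"jaw": -0.4, "xyz": [-36, 0, 0], "twist": 0}]'

```text
time: 16.58
ee_pos: [0.5766, -0.0797, 0.0668]
tcp_rot: [178.8, -0.1, -178.6]
wrist_force: [-2.7, -0.1, 0.2]
opening: 0.0259
grasp_force: 1.3
```

apply_moves --motion '[{"jaw": -0.4, "xyz": [-2, 0, 0], "twist": 0}, {"jaw": -0.4, "xyz": [-4, 0, 0], "twist": 0}]'

```text
time: 16.82
ee_pos: [0.5801, -0.0797, 0.0668]
tcp_rot: [178.8, -0.1, -178.6]
wrist_force: [-2.1, 0.2, -1.0]
opening: 0.0258
grasp_force: 1.1
```

apply_moves --motion '[{"jaw": -0.4, "xyz": [-1, 0, 0], "twist": 0}, {"jaw": -0.4, "xyz": [-2, 0, 0], "twist": 0}]'

```text
time: 17.08
ee_pos: [0.5821, -0.0796, 0.0669]
tcp_rot: [178.8, -0.1, -178.6]
wrist_force: [-1.5, 0.7, -1.2]
opening: 0.0256
grasp_force: 1.0
```

apply_moves --motion '[{"jaw": -0.4, "xyz": [-1, 0, 0], "twist": 0}, {"jaw": -0.4, "xyz": [-2, 0, 0], "twist": 0}]'

```text
time: 17.32
ee_pos: [0.5842, -0.0796, 0.0669]
tcp_rot: [178.8, -0.1, -178.6]
wrist_force: [-0.8, 0.0, -0.7]
opening: 0.0255
grasp_force: 1.0
```

apply_moves --motion '[{"jaw": -0.4, "xyz": [-1, 0, 0], "twist": 0}, {"jaw": -0.4, "xyz": [-2, 0, 0], "twist": 0}]'

```text
time: 17.58
ee_pos: [0.5855, -0.0795, 0.0669]
tcp_rot: [178.8, -0.2, -178.6]
wrist_force: [-9.8, 0.4, 3.1]
opening: 0.0255
grasp_force: 4.6
```

```bash
python3 - <<'E'
from h import *
pedal()
E
```

```text
scene pedal [103.3  64.4] 1.2 [ 0.0661 -0.001 ]
side pedal [99.9 66.3] 0.4 [ 0.0647 -0.0028]
tcp board [ 0.0047 -0.0004]
```

The push force has jumped to 10 N at the expected stop position. One more millimetre will confirm the contact.

apply_moves --motion '[{"jaw": -0.4, "xyz": [-1, 0, 0], "twist": 0}, {"jaw": -0.4, "xyz": [-1, 0, 0], "twist": 0}]'

```text
time: 17.92
ee_pos: [0.5855, -0.0795, 0.0669]
tcp_rot: [178.8, -0.3, -178.7]
wrist_force: [-11.8, -0.6, 4.6]
opening: 0.0258
grasp_force: 6.0
```

apply_moves --motion '[{"jaw": -0.4, "xyz": [4, 0, 0], "twist": 0}, {"jaw": -0.4, "xyz": [12, 0, 0], "twist": 0}, {"jaw": -0.4, "xyz": [20, 0, 0], "twist": 0}, {"jaw": -0.4, "xyz": [20, 0, -30], "twist": 0}, {"jaw": -0.4, "xyz": [20, 0, -80], "twist": 0}]'

```text
time: 18.55
ee_pos: [0.566, -0.0816, 0.1464]
tcp_rot: [178.7, -0.3, -178.6]
wrist_force: [0.5, -0.4, 1.4]
opening: 0.0259
grasp_force: 0.0
```

apply_moves --motion '[{"jaw": -0.4, "xyz": [30, 0, -50], "twist": 0}, {"jaw": -0.4, "xyz": [80, 0, -100], "twist": 0}, {"jaw": -0.4, "xyz": [130, 0, -130], "twist": 0}, {"jaw": -0.4, "xyz": [150, 0, -130], "twist": 0}, {"jaw": -0.4, "xyz": [150, 0, -130], "twist": 0}]'

```text
time: 19.18
ee_pos: [0.4167, -0.0882, 0.2784]
tcp_rot: [178.8, 0.1, -178.7]
wrist_force: [1.1, 0.6, 0.0]
opening: 0.0257
grasp_force: 0.0
```

```bash
python3 - <<'E'
from h import *
pedal()
P=camera_params("wrist"); im,d=camera("wrist"); b=cv2.resize(camera("scene")[0][150:400,180:470],(371,320))
save("pics/f.png",np.hstack([b,cv2.resize(im,(427,320))]))
E
```

```text
scene pedal [100.6  64.8] 1.8 [ 0.0672 -0.001 ]
side pedal [101.2  69.1] 1.5 [ 0.0638 -0.0013]
tcp board [-0.1631 -0.0049]
```

View pics/f.png

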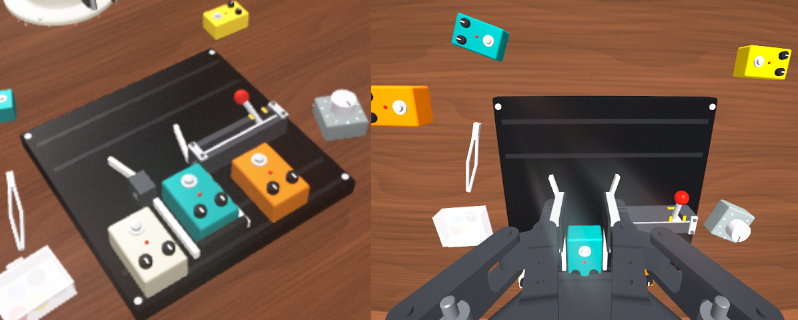

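The final view shows the pedal home in the bay at (200,200) between the cream and amber pedals. The handle is parked in the notch at (241,97), the bystanders are untouched and the robot is clear.

```bash
python3 -c "
from h import *
print(bot.job_done())"
```

```text
the job is handed in; nothing more can be done
None
```

The job is handed in at about 19 s of robot time: the bolt is drawn with its handle parked in the notch, the teal pedal sits home against the rubber stop, and the tweezers, pick box and knob were left alone.

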